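Serve a cupcake with tongs

TASK

Pick up the serving tongs that lie on the desk, take hold of the chocolate (dark brown) cupcake on the wooden board between their jaws, and lift it upright until the whole cupcake is at least 10 cm above the desk. Never touch the cupcakes or the mug with the gripper or arm, leave the vanilla cupcake, the mug and the glue stick where they stand, and finish while still holding the chocolate cupcake up in the tongs, quite still.

Things in the scene. Friction and masses are not known exactly. Their poses are not given: they have to be found in the camera images.
- tongs: Steel serving tongs, 120 g, 230 mm long, on their side: round hinge head (24 mm across), two spring arms with red grip sleeves and V-shaped jaws, 24 mm tall. Origin: underside of the head, on the hinge axis; x along the centre line to the jaws, y to the left arm, z up. Balance 99 mm ahead of it. Arms move together, springs open them: 9 N on the sleeves at first, 12 N with a cupcake clamped
- tongs_grip (a point): Point midway between the two red sleeves, 100 mm ahead of the hinge axis, 12 mm above the underside; axes as tongs. Sleeves are 51 mm long (x), 24 mm tall and, fully open, 60 mm apart over their outsides; squeeze along y. At 54 mm the tongs are firmly held with the jaw middles still 80 mm apart, wide enough for a cupcake; at about 35 mm they clamp a cupcake; empty they close further
- tongs_left: The arm of the tongs on its +y side, with its sleeve and jaw. Origin on the hinge axis, as tongs; it turns about z as the tongs are squeezed
- tongs_right: The arm of the tongs on its -y side, likewise
- jaw_left (a point): Inner middle of the left jaw, about 180 mm ahead of the hinge axis, 12 mm above the tongs' underside. Jaw 24 mm tall, 33 mm long, 4 mm thick, a shallow V hollow to the inside, tips 6 mm further in than the middle. Fully open, the jaw middles are 92 mm apart, the jaws 100 mm wide outside. The cupcake's axis goes midway between the two jaw points
- jaw_right (a point): The inner middle of the right jaw, likewise
- choc_cupcake_center (a point): Chocolate cupcake with dark brown paper case and dark brown icing, loose, 50 g, 57 mm tall; the case is 43 mm wide at its foot, 45 mm at its top edge and 30 mm tall, the icing above it narrower. The point is on its axis, 28 mm above its foot; z up when it stands
- choc_cupcake: The same chocolate cupcake; origin at the centre of its foot, on the top of the board
- vanilla_cupcake: The other cupcake, of the same size and build, white paper case and cream icing, on the board 130 mm from the chocolate one; it may stand on either side. Origin at the centre of its foot
- board: Light wooden serving board, fixed, 130 mm (its x) by 250 mm (its y), 10 mm thick; origin at the centre of its underside on the desk. The cupcakes stand at 65 mm to either side of its centre along its y
- mug: White mug, 97 mm tall, about 78 mm wide with its handle to one side (110 mm), standing behind the board. Origin at the centre of its underside
- glue_stick: Yellow glue stick with red cap, 28 mm wide, 92 mm tall, standing on the desk at the left behind the tongs. Origin at the centre of its underside
Not all that is in view belongs to the job. Of the things that look like the vanilla_cupcake, the smallest one is meant.

How it is judged (in metres and radians):
On the way, in this order (a step that is already met when the one before it is completed fails the run):
1. the tongs are held by the gripper and lifted off the desk (contact force between the fingers and tongs above 1 N and height (world z) of tongs_grip above 0.02 m), for 0.2 s.
2. both jaws clamp the chocolate cupcake (contact force between each of tongs_left, tongs_right and choc_cupcake above 0.5 N), for 0.2 s.
At the end, for the whole second after the job is handed in: Fingers hold the tongs, both jaws press the chocolate cupcake (over 0.5 N each); its foot is over 95 mm above the desk, upright within 0.4 rad, slower than 0.03 m/s, carried only by the tongs; vanilla cupcake, mug and glue stick are within 20 mm of their start (all of step 2 and contact force between the fingers and tongs above 1 N and height (world z) of choc_cupcake above 0.095 m and angle between choc_cupcake_center's own z axis and vertical below 0.4 rad and linear speed of choc_cupcake below 0.03 m/s and contact force between choc_cupcake and vanilla_cupcake below 0.05 N and contact force between choc_cupcake and mug below 0.05 N and contact force between choc_cupcake and the arm below 0.05 N and contact force between choc_cupcake and the fingers below 0.05 N and distance of each of vanilla_cupcake, mug, glue_stick from where it was at the start of the episode below 0.02 m); the arm keeps its last pose, push and grip.
It fails at once if the gripper or arm touches the chocolate cupcake (contact force between any of the fingers, the arm and choc_cupcake above 0.3 N).
It fails at once if the gripper or arm touches the vanilla cupcake (contact force between any of the fingers, the arm and vanilla_cupcake above 0.3 N).
It fails at once if the gripper or arm touches the mug (contact force between any of the fingers, the arm and mug above 0.3 N).
It fails at once if the vanilla cupcake, the mug or the glue stick is displaced (distance of any of vanilla_cupcake, mug, glue_stick from where it was at the start of the episode above 0.03 m).
It also fails if it takes over 48 s, if anything falls off the work surface, if the arm or the gripper's body presses on something with over 40 N, if the wrist force passes 120 N, or if a joint passes its speed limit or range.

ROBOT

A 6-joint arm with a two-finger parallel gripper is mounted at the origin on a cart in front of the work surface, level with it; the furniture and walls round the work are solid. World frame = base frame: x ahead of the robot, y to its left, z up, the work surface at z = 0. Lengths are in mm, angles in rad, forces in N, time in s.
With the tool pointing down it reaches from about 275 to 825 mm from the base axis. Payload 4.9 kg.
Tool frame: the origin (TCP) lies at the very end of the fingers, on their centre line; the grasp point (between the pads) lies 19 mm behind it; z points along the fingers, y is the line along which they close (so a half turn about z gives the same grasp; the last joint's range is limited). The gripper opens to 85 mm and grips with 20 to 120 N. Pads are 22 mm wide; open, the fingers measure 114 mm over their backs; the gripper's body (76 mm by 85 mm) begins 54 mm behind the grasp point. The pads swing forward as they close: fully open they stand 13 mm farther back than shut.
Start: joints at [1.024, 0.326, -0.193, 1.052, 0, 1.437], TCP at [220.643, 503.821, 231.281] pointing down, gripper open.
Joint ranges: [-2.65, 2.65], [-0.97, 1.79], [-1.3, 1.35], [-1.93, 2.1], [-1.47, 1.37], [-3.14, 3.14]. Speed limits (rad/s): [2.57, 2.57, 3.14, 3.14, 3.14, 3.14].

INTERFACE

Orientations are given as [roll, pitch, yaw] about the fixed x, y, z axes, in that order (R = Rz(yaw) Ry(pitch) Rx(roll)).
In Python, from bench import bot, solve_ik, imaging gives the robot as it stands. Calls block until the motion is done:
- bot.move_ptp(position, orientation): joint-space move of the TCP to a pose.
- bot.movel(position, rot=None, max_speed=150, threshold=None): straight line of the TCP; rot=None keeps the orientation; max_speed is the mean speed in mm/s. With threshold (N) it stops when the force on the tool has changed by that much, and returns True; else False.
- bot.move_j(angles): joint-space move.
- bot.grip(opening, effort=None): opening from 0.0 (shut) to 1.0 (fully open); effort is the grip in N (None keeps the last); returns when the fingers have stopped.
- bot.dwell(seconds).
- solve_ik(position, orientation): joint angles nearest the present ones, or None.
- bot.get_state(): the state.
- imaging.capture(name): name is "side" or "top" or "wrist"; returns the picture (420x560x3 uint8, blue, green, red); there is no depth.
- imaging.camera_model(name): a dict with "K" (3x3 intrinsics, pixels), "position" and "rotation" of the camera in the world. Camera axes: x right, y up, looking along -z (the intrinsics and any distortion apply to the point x, -y, -z); pixel columns grow to the right and rows downward; lengths in mm; the calibration is good to about 2 mm. A picture is of the moment at which its call begins: read the wrist's pose just before it. camera_model takes no time and is no camera call; for the wrist camera it gives the pose at the moment of the call.
A pose or a line that the arm cannot do raises bot.IKError and nothing moves.
- bot.sign_off(): hands the job in; it is judged then, once.
The state is a dict: "t": time; "qpos": joint angles; "joint_velocities": joint speeds; "effort": joint torques, N m; "tcp_pos": TCP position; "orientation": TCP orientation; "contact_force": force on the tool from outside, world axes, zero at the start; "wrist_torque": the same for the moment, N m; "opening": opening from 0.0 (shut) to 1.0 (fully open); "gripper_force": force on a finger pad.
Only numpy, scipy, OpenCV 4.12 (cv2) and the standard library are available. Lean on these libraries where they do the work, as an engineer would, in place of code of your own. Each camera call takes 0.05 s, during which the arm holds its last target. There are 200 camera calls.

## Working session

There is one attempt and no reset: what is moved stays moved. The work goes in short steps, each a Python script; the robot and the scene stay as the last script left them, time stands still between calls to the robot, and variables do not carry over. Pictures are saved under pics/ and viewed, at most 10 in all, crops included, and the job is handed in when it is done.

```bash
mkdir -p pics; ls
python3 - <<'E'
from bench import bot, imaging
import cv2, numpy as np
for n in ("top","side"):
    im=imaging.capture(n); cv2.imwrite(f"pics/{n}0.png",im)
    m=imaging.camera_model(n); print(n,{k:(np.round(v,3).tolist() if not isinstance(v,str) else v) for k,v in m.items()})
print(bot.get_state())
E
```

```text
pics
top {'K': [[514.267, 0.0, 281.613], [0.0, 514.267, 209.509], [0.0, 0.0, 1.0]], 'position': [491.142, 181.929, 1349.216], 'rotation': [0.057, 0.004, -1.592]}
side {'K': [[395.914, 0.0, 280.837], [0.0, 395.914, 210.83], [0.0, 0.0, 1.0]], 'position': [449.648, -440.061, 614.7], 'rotation': [0.853, 0.01, -0.167]}
{'t': 0.1, 'qpos': array([ 1.02380580e+00,  3.26834135e-01, -1.93483447e-01,  1.05204230e+00,
        1.29817140e-05,  1.43659287e+00]), 'joint_velocities': array([-2.06901650e-04, -1.67363433e-03,  2.58260131e-03, -4.19205499e-05,
       -6.40925712e-04, -1.21677195e-03]), 'effort': array([ 8.30071058e-04, -4.44238257e+01,  2.63038355e+01,  7.84412550e-03,
       -9.65116601e-05,  3.66609740e-06]), 'tcp_pos': array([220.34684128, 503.34764475, 230.5997318 ]), 'orientation': array([-3.14004489e+00, -2.22070671e-04,  2.72880540e+00]), 'contact_force': array([ 0.00841548,  0.30571403, -0.29831299]), 'wrist_torque': array([-0.01927507, -0.01566355, -0.05934905]), 'gripper_force': 0.0, 'opening': 1.00264060538424}
```

View pics/top0.png

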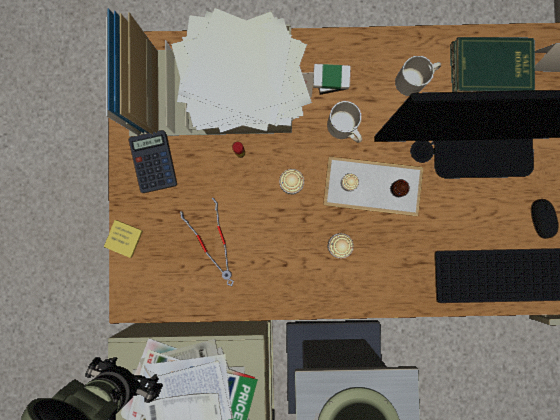

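View pics/side0.png

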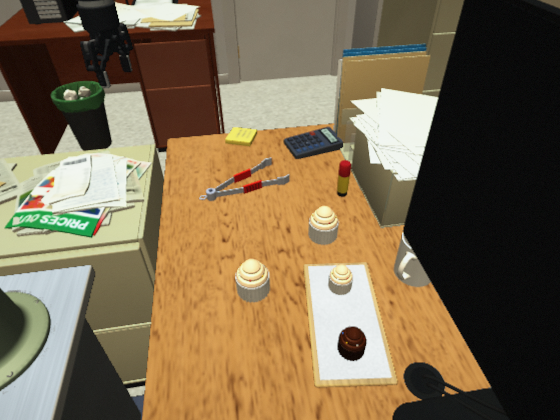

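Candidates: the chocolate cupcake is the only dark brown one, at top-view pixel (400,188). The vanilla-like ones are at (291,181) and (341,246), both large and off the board, and (350,181), small and on the board, which is the one I choose. The mug is at (345,120) behind the board, since the one at (415,75) is farther off. The tongs' head is at (226,275), with sleeves at about (201,243) and (222,236). The glue stick is at (238,148).

```bash
cat > h.py <<'E'
import cv2, numpy as np
from scipy.spatial.transform import Rotation as R
from bench import bot, solve_ik, imaging
def ray(n,uv,m=None):
    m=m or imaging.camera_model(n); K=np.array(m["K"]); d=np.linalg.solve(K,[uv[0],uv[1],1.]); 
    r=np.array(m["rotation"]); M=r if r.shape==(3,3) else R.from_euler("xyz",r).as_matrix()
    return np.array(m["position"]), M@np.array([d[0],-d[1],-d[2]])
def onplane(n,uv,z,m=None):
    p,d=ray(n,uv,m); return p+d*(z-p[2])/d[2]
def cross(n1,a,n2,b):
    p,d=ray(n1,a);q,e=ray(n2,b); s=np.linalg.lstsq(np.c_[d,-e],q-p,rcond=None)[0]
    A=p+d*s[0];B=q+e*s[1]; return (A+B)/2,np.linalg.norm(A-B)
def blobs(im,lo,hi,amin=15):
    m=cv2.inRange(cv2.cvtColor(im,cv2.COLOR_BGR2HSV),lo,hi)
    n,l,s,c=cv2.connectedComponentsWithStats(m); return [(c[i],s[i,4],l==i) for i in range(1,n) if s[i,4]>=amin]
E
python3 - <<'E'
from h import *
t=cv2.imread("pics/top0.png"); s=cv2.imread("pics/side0.png")
print(imaging.camera_model("top").keys())
for n,im in (("top",t),("side",s)):
    b=blobs(im,(0,150,80),(6,255,255))+blobs(im,(174,150,80),(180,255,255))
    for c,a,_ in b: print(n,"red",c.round(1),a,onplane(n,c,12).round(1))
    roi=np.zeros_like(im); 
    if n=="top": roi[155:220,318:428]=im[155:220,318:428]
    else: roi[255:390,300:400]=im[255:390,300:400]
    w=cv2.inRange(cv2.cvtColor(roi,cv2.COLOR_BGR2HSV),(0,0,150),(180,50,255))
    w=cv2.morphologyEx(w,cv2.MORPH_OPEN,np.ones((3,3)))
    c=max(cv2.findContours(w,0,2)[0],key=cv2.contourArea)
    h=cv2.convexHull(c); q=cv2.approxPolyDP(h,8,True)[:,0]
    P=[onplane(n,x,10) for x in q]; print(n,"board",q.tolist(),np.round(P,1).tolist(),np.mean(P,0).round(1))
    for c,a,_ in blobs(roi,(0,60,1),(18,255,95),40): print(n,"choc",c.round(1),a)
crop=np.hstack([cv2.resize(t[155:220,318:428],(440,260)),cv2.resize(t[190:290,170:250],(320,400))[:260]])
cv2.imwrite("pics/crop1.png",crop)
# sleeves/glue across views
print("board tip crosscheck glue", cross("top",(238,148),"side",(345,165)))
print("choc cross",cross("top",(400,187),"side",(352,338)), "van",cross("top",(350,181),"side",(341,272)))
E
```

```text
dict_keys(['K', 'position', 'rotation'])
top red [138.5 159.1] 18 [708.5 557.5  12. ]
top red [220.7 233.9] 43 [507.9 344.7  12. ]
top red [201.2 242.9] 48 [485.6 395.7  12. ]
top red [246.6 375.6] 26 [144.3 283.9  12. ]
top red [237.3 146.7] 60 [735.5 297.8  12. ]
top board [[332, 160], [419, 170], [415, 211], [329, 202]] [[695.1, 50.3, 10.0], [663.6, -176.5, 10.0], [556.5, -162.1, 10.0], [584.9, 61.2, 10.0]] [625.  -56.8  10. ]
top choc [400.  187.7] 214
side red [344.2 169.8] 109 [748.7 372.8  12. ]
side red [242.  175.3] 129 [482.7 396.4  12. ]
side red [252.4 186. ] 130 [504.  346.2  12. ]
side red [ 33.7 202.4] 75 [-18.8 375.6  12. ]
side red [ 97.3 226.9] 47 [147.2 259.5  12. ]
side red [344.8 163.1] 35 [759.  402.1  12. ]
side board [[363, 265], [390, 377], [320, 379], [308, 266]] [[693.3, 51.7, 10.0], [661.3, -176.3, 10.0], [552.7, -160.8, 10.0], [584.4, 68.3, 10.0]] [622.9 -54.3  10. ]
side choc [351.8 343.2] 704
board tip crosscheck glue (array([718.56346384, 289.67134198,  87.08565758]), np.float64(0.3245198839672097))
choc cross (array([ 615.82667117, -117.9931893 ,   40.14618488]), np.float64(2.777162415569736)) van (array([633.29285747,  10.28537811,  49.48082576]), np.float64(2.177751251538878))
```

View pics/crop1.png

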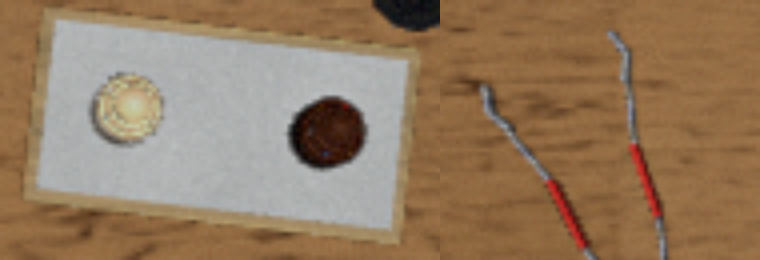

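The crop confirms the dark brown cupcake at the right end of the board, the small vanilla at the left, and the two red sleeves. Both views agree to about 3 mm, so I'll go for the tongs.

```bash
cat >> h.py <<'E'
GR=np.array([495.,370.7]); TY=0.407; CH=np.array([615.5,-119.5]); PY=-0.15; PI=np.pi
def st(msg=""):
    s=bot.get_state(); print(msg,round(s["t"],2),s["tcp_pos"].round(1),s["orientation"].round(3),"F",s["contact_force"].round(1),"op",round(s["opening"],3),"gf",round(s["gripper_force"],1)); return s
E
python3 - <<'E'
from h import *
pg=CH-80*np.array([np.cos(PY),np.sin(PY)])
for k in (0,PI):
    for p,y,z in ((GR,TY,0),(pg,PY,10),(pg,PY,200)):
        q=solve_ik([*p,z],[PI,0,y+k]); print(k,p.round(),None if q is None else np.round(q,2))
E
python3 - <<'E'
from h import *
bot.move_ptp([*GR,150],[PI,0,TY+PI]); st()
b0=imaging.camera_model("wrist"); im=imaging.capture("wrist"); cv2.imwrite("pics/w1.png",im)
for c,a,_ in blobs(im,(0,150,80),(6,255,255))+blobs(im,(174,150,80),(180,255,255)): print(c.round(1),a,onplane("wrist",c,14,b0).round(1))
E
```

```text
0 [495. 371.] [ 0.52  0.68 -0.26  0.63  0.   -3.03]
0 [ 536. -108.] [-0.33  0.57 -0.46  0.54  0.    2.96]
0 [ 536. -108.] [-0.33  0.34 -0.25  0.98  0.    2.96]
3.141592653589793 [495. 371.] [ 0.52  0.68 -0.26  0.63  0.    0.12]
3.141592653589793 [ 536. -108.] [-0.33  0.57 -0.46  0.54  0.   -0.18]
3.141592653589793 [ 536. -108.] [-0.33  0.34 -0.25  0.98  0.   -0.18]
 1.3 [494.5 371.1 150.1] [ 3.141 -0.    -2.734] F [-0.1  0.8 -0.5] op 0.997 gf 0.0
[242.1 191.3] 425 [504.7 342.3  14. ]
[312.5 192.8] 421 [483.7 394.   14. ]
```

View pics/w1.png

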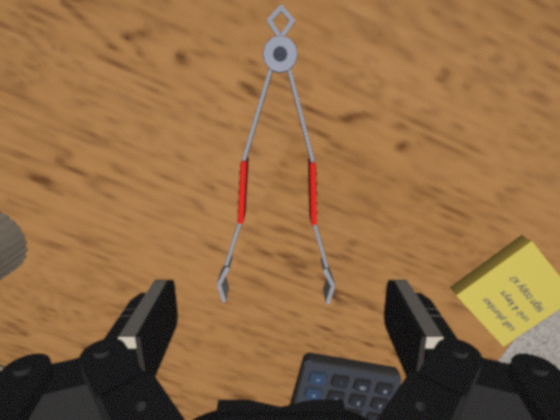

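The wrist view shows the head at (280,53), the sleeves at (242,191) and (312,193), and the jaws at about (223,286) and (329,286). The refined grip is (494,369) with yaw 0.39. I'll descend now.

Run:
```python
from h import *
g=np.array([494.2,369.]); o=[PI,0,0.392+PI]
bot.move_ptp([*g,70],o); bot.grip(0.9,40); st("pre")
print(bot.movel([*g,10],o,max_speed=80,threshold=6)); st("10")
print(bot.movel([*g,-7],o,max_speed=20,threshold=4)); s=st("down")
z=s["tcp_pos"][2]
bot.movel([*g,z+4],o,max_speed=40); 
bot.grip(0.65,40); st("grip .65")
bot.grip(0.62,40); st("grip .62")
```

```text
pre 2.02 [495.6 370.   72.3] [ 3.141  0.004 -2.749] F [ 0.7 -0.   0.3] op 0.899 gf 0.0
False
10 2.92 [494.6 369.2  10.3] [ 3.142e+00  1.000e-03 -2.750e+00] F [-0.6  0.9  0.2] op 0.9 gf 0.0
False
down 3.92 [494.3 369.1  -6.9] [ 3.142  0.    -2.75 ] F [ 0.1  1.1 -0.2] op 0.901 gf 0.0
grip .65 4.52 [494.9 369.3  -2. ] [ 3.142e+00  2.000e-03 -2.750e+00] F [-1.2 -0.6  5.4] op 0.648 gf 9.8
grip .62 4.73 [495.1 369.5  -1.6] [ 3.141e+00  2.000e-03 -2.750e+00] F [-1.6 -0.9  6.7] op 0.619 gf 10.6
```

Run:
```python
from h import *
g=np.array([494.2,369.]); o=[PI,0,0.392+PI]
bot.movel([*g,30],o,max_speed=50); st("30"); bot.dwell(.2); st()
bot.movel([*g,180],o,max_speed=150); st("180")
m=imaging.camera_model("wrist"); im=imaging.capture("wrist"); cv2.imwrite("pics/w2.png",im)
for c,a,_ in blobs(im,(0,150,80),(6,255,255))+blobs(im,(174,150,80),(180,255,255)): print(c.round(1),a,onplane("wrist",c,195,m).round(1))
cv2.imwrite("pics/s2.png",imaging.capture("side"))
```

```text
30 5.54 [494.  368.9  29.9] [-3.142 -0.    -2.75 ] F [-1.2  0.2 -2.3] op 0.621 gf 8.5
 5.74 [493.9 368.8  29.6] [-3.141e+00 -1.000e-03 -2.750e+00] F [ 0.6 -0.4 -1.2] op 0.623 gf 8.5
180 6.89 [493.6 368.6 178.9] [-3.141e+00 -2.000e-03 -2.750e+00] F [-0.7 -0.7 -0.3] op 0.622 gf 8.5
[220.1 302.4] 2109 [501.9 345.6 195. ]
[342.3 305.8] 1771 [484.6 391.6 195. ]
[331.5 281. ] 16 [476.  382.8 195. ]
```

View pics/w2.png

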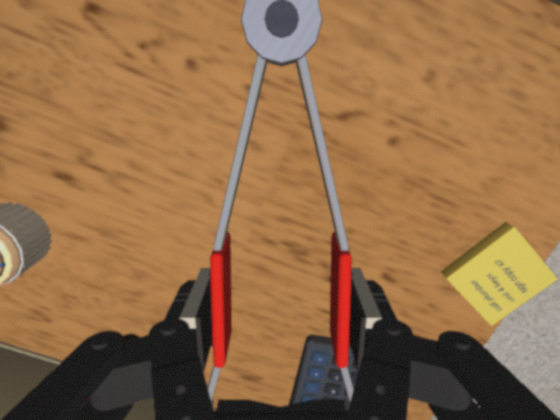

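View pics/s2.png

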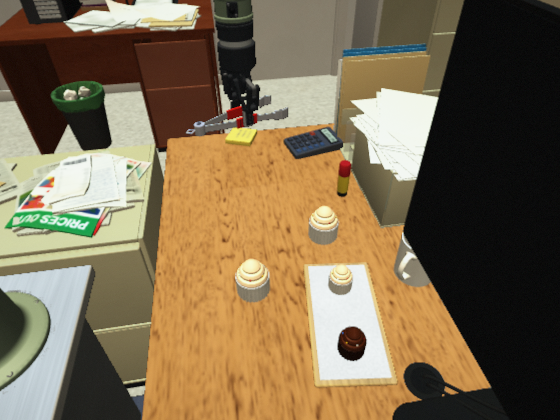

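The tongs are held level and the sleeves sit squarely in the pads, at (220,302) and (342,306). The side view shows the tongs aloft with the cupcakes undisturbed. Next I'll hover over the cupcake and check the alignment.

Run:
```python
from h import *
m=imaging.camera_model("wrist"); s=st()
for dz in (-5,15,35): 
    p=onplane("wrist",(282,17),s["tcp_pos"][2]+dz,m); print("head if z=tcp+",dz,p.round(1),np.linalg.norm(p[:2]-s["tcp_pos"][:2]).round(1))
pg=CH-80*np.array([np.cos(PY),np.sin(PY)]); o=[PI,0,PY+PI]
bot.move_ptp([*pg,180],o); bot.movel([*pg,120],o,max_speed=100); bot.dwell(.3); st("hover")
t=imaging.capture("top"); sd=imaging.capture("side")
cv2.imwrite("pics/t3.png",np.hstack([cv2.resize(t[150:260,340:440],(400,440)),cv2.resize(sd[230:400,230:400],(400,440))[:440]]))
```

```text
6.99 [493.5 368.6 178.7] [-3.141e+00 -2.000e-03 -2.750e+00] F [ 0.1  0.2 -1.5] op 0.624 gf 8.5
head if z=tcp+ -5 [394.6 327.9 173.7] 107.0
head if z=tcp+ 15 [397.3 329.  193.7] 104.0
head if z=tcp+ 35 [400.1 330.  213.7] 101.1
hover 9.78 [ 536.7 -107.7  120.5] [-3.141e+00  1.000e-03  2.992e+00] F [-0.6 -0.8 -1.3] op 0.618 gf 8.5
```

View pics/t3.png

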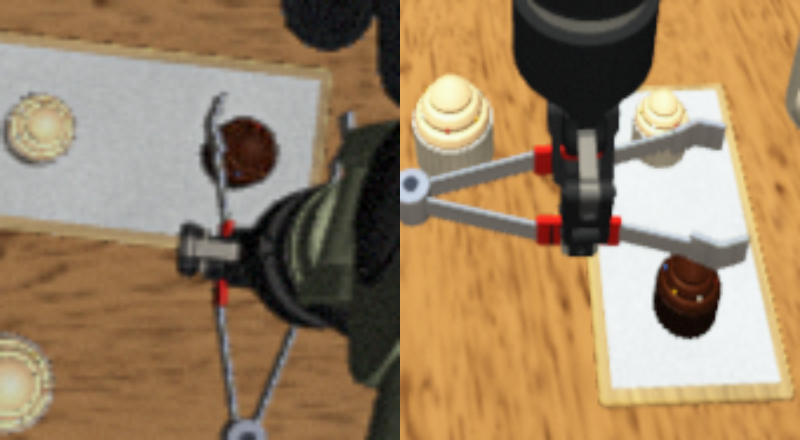

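Run:
```python
from h import *
f=lambda u,v:(230+(u-400)*.425,230+v*170/440)
for k,uv in dict(headc=(411,186),Ltipend=(722,122),Lstart=(695,122),Rstart=(692,236),Rtip=(747,238)).items():
    print(k,onplane("side",f(*uv),145).round(1))
g=lambda u,v:(340+u*.25,150+v*.25)
for k,uv in dict(Lv=(209,125),Ltip=(224,96),Rtip=(348,118),head=(246,432)).items(): print(k,onplane("top",g(*uv),145).round(1))
```

```text
headc [436.6 -92.6 145. ]
Ltipend [636.9 -82.2 145. ]
Lstart [619.9 -79.2 145. ]
Rstart [ 594.8 -152.5  145. ]
Rtip [ 625.7 -159.2  145. ]
Lv [621.1 -76.6 145. ]
Ltip [638. -86. 145.]
Rtip [ 623.4 -158.3  145. ]
head [440.9 -92.  145. ]
```

The head is at (438.5,-92) and the jaw middle at about (614.5,-119.5), which is right over the cupcake axis. I'll descend and clamp.

Run:
```python
from h import *
pg=CH-80*np.array([np.cos(PY),np.sin(PY)]); o=[PI,0,PY+PI]
print(bot.movel([*pg,18],o,max_speed=50,threshold=5)); s=st("low")
if s["tcp_pos"][2]<22:
    for op in (.55,.48,.43,.40,.37,.34): bot.grip(op,45); st(f"g{op}")
    cv2.imwrite("pics/s4.png",imaging.capture("side")[230:400,230:400].repeat(3,0).repeat(3,1))
```

```text
False
low 12.07 [ 536.6 -107.6   18.2] [-3.142  0.     2.992] F [-0.5  0.9 -2. ] op 0.621 gf 8.5
g0.55 12.31 [ 536.5 -107.6   18.1] [-3.142  0.     2.992] F [ 0.5  1.  -1.1] op 0.553 gf 9.7
g0.48 12.54 [ 536.4 -107.5   18. ] [3.142 0.    2.992] F [-0.8  0.1 -0.6] op 0.486 gf 11.9
g0.43 12.77 [ 536.3 -107.6   18. ] [-3.142 -0.     2.992] F [-1.4 -0.  -1.6] op 0.436 gf 12.8
g0.4 12.98 [ 536.4 -107.6   18. ] [-3.141  0.     2.992] F [ 0.2 -0.2 -0.5] op 0.417 gf 44.8
g0.37 13.2 [ 536.5 -107.6   18. ] [-3.141  0.     2.992] F [-0.3 -0.5 -1.2] op 0.412 gf 44.8
g0.34 13.42 [ 536.4 -107.6   18. ] [-3.141  0.     2.992] F [-0.5 -0.2 -0.7] op 0.411 gf 44.8
```

View pics/s4.png

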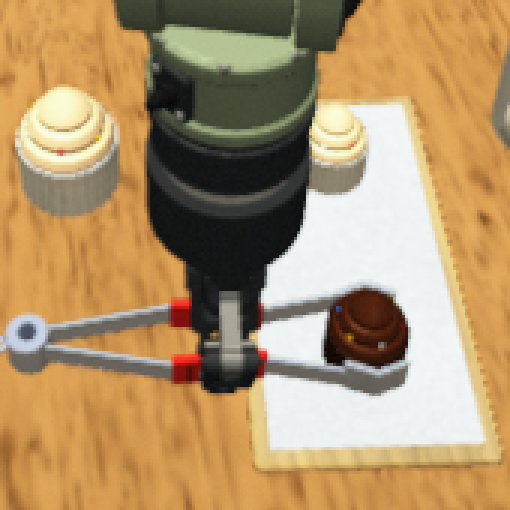

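The cupcake sits in the jaw hollows at about (368,330) in the crop, and the grip is holding 45 N at 35 mm. I'll lift slowly.

Run:
```python
from h import *
pg=CH-80*np.array([np.cos(PY),np.sin(PY)]); o=[PI,0,PY+PI]
bot.movel([*pg,60],o,max_speed=40); st("60")
bot.movel([*pg,160],o,max_speed=60); bot.dwell(.8); st("up")
t=imaging.capture("top"); sd=imaging.capture("side")
cv2.imwrite("pics/s5.png",np.hstack([cv2.resize(t[100:260,280:440],(400,400)),cv2.resize(sd[180:380,230:430],(400,400))]))
```

```text
60 14.67 [ 536.1 -107.4   59.7] [ 3.142e+00 -1.000e-03  2.992e+00] F [-0.6 -0.3 -1.6] op 0.411 gf 44.9
up 17.28 [ 536.4 -107.6  160. ] [-3.142  0.     2.992] F [-0.3 -0.1 -1.4] op 0.411 gf 44.9
```

View pics/s5.png

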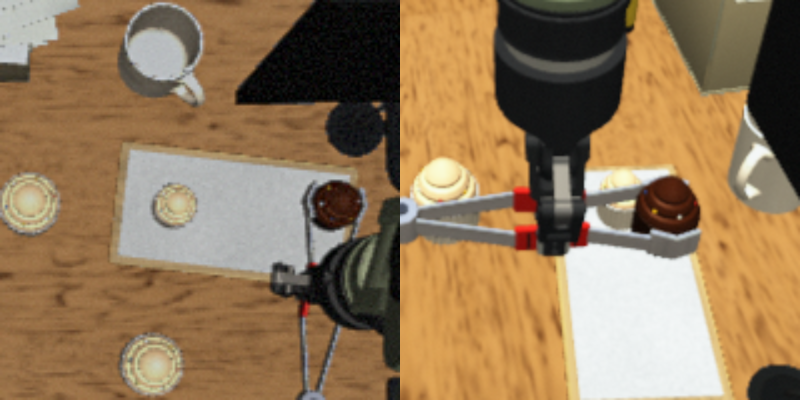

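The cupcake is held upright in the jaws, at (337,205) in the top crop and (668,210) in the side crop. It rose 142 mm, so its foot is at about 150 mm, and the vanilla cupcake, mug and glue stick are where they were. I'll hand it in.

```bash
python3 -c "
from bench import bot
print(bot.sign_off())"
```

```text
the job is handed in; nothing more can be done
None
```

The job is handed in at about 17 s of robot time: the tongs hold the chocolate cupcake upright and still, its foot about 150 mm above the desk, and nothing else looked moved in the last pictures; no verdict was returned.

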